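Find the bowed board with a straightedge

TASK

One of the two planed boards on the rubber mat is bowed and stands up in the middle; the other is flat. Lay the straightedge lengthwise along the middle of either board and let go of it, then press its red-capped end down lightly with the closed fingers (about 10 N, held for a moment) and after that its black-capped end, to feel whether it rocks; checking one board is enough, and a knock or push of more than 50 N would mark the planed faces. Lay the bowed board flat in the red tray, leave the flat one where it is on the mat, and leave the straightedge lying level, on the bench or on the flat board.

Things in the scene. Friction and masses are not known exactly. Their poses are not given: they have to be found in the camera images.
- mat: Black anti-slip rubber mat, 300 x 220 x 4 mm, fixed to the bench; origin at the centre of its underside, x along its length. On it lie, loose and side by side along x with 60 mm between them, two planed boards that look alike, each of four light and brown lengths glued end to end: 260 mm long, 60 mm wide, about 20 mm thick, 0.2 kg each. Either of them may be the bowed one.
- place_1 (a point): Point on the mat's top under the middle of one board (within 6 mm). x: along the board (within 0.03 rad), y: across it, z: up. The flat board's top is 20 mm above this point all along; the bowed one's (bowed lengthwise, hollow below) 18.8 mm at its ends, 21.3 mm in the middle.
- place_2 (a point): The same under the other board, 120 mm from place_1. A straightedge laid on the bowed board rocks: while one end is pressed down, the other stands 3.5 to 5.5 mm higher than when it is itself pressed down. On the flat board the difference is under 1 mm.
- edge_mid (a point): Centre (half-way up) of the straightedge: an aluminium box section 280 mm long, 28 mm wide, 36 mm high, 0.3 kg, with a red plastic cap on one end and a black one on the other, loose. It starts standing on the bench on its 28 mm wide face. x: along it, towards the red end; z: up. Grip it across its 28 mm width.
- edge_red (a point): Point on the top face of the straightedge, 115 mm from its middle, next to the red cap: where to press. This is inside the board's length when it lies centred, so it cannot tip over the board's end. A steady press of about 10 N for half a second is right; under 5 N or over 15 N does not count. Same axes as edge_mid.
- edge_black (a point): The same at the black-capped end.
- tray_in (a point): Centre of the inner floor of the red tray, 5 mm above the bench; tray fixed, open above, inside 310 x 110 mm, rim 30 mm above the bench, walls 5 mm. x: along its length. The bowed board belongs here, lying flat along it, either way round.
- screwdriver: Screwdriver with a cream handle on the bench between the mat and the slab; not to be disturbed.
- wrench: Steel wrench on the bench between the mat and the slab; not to be disturbed. The live-edge slab along the far edge of the bench (fixed, 38 mm thick, from x = 0.78 m on) carries a pencil and an orange trim router 190 mm tall.

How it is judged:
On the way, in this order (a step that is already met when the one before it is completed fails the run):
1. the straightedge lies along the middle of one of the boards (within 40 mm lengthwise, 22 mm sideways, 0.15 rad), let go (((x of edge_mid in the frame of place_1 between -0.04 and 0.04 m and y of edge_mid in the frame of place_1 between -0.022 and 0.022 m and z of edge_mid in the frame of place_1 between 0.032 and 0.046 m and angle between the x axis of edge_mid and the x axis of place_1, either way round below 0.15 rad) or (x of edge_mid in the frame of place_2 between -0.04 and 0.04 m and y of edge_mid in the frame of place_2 between -0.022 and 0.022 m and z of edge_mid in the frame of place_2 between 0.032 and 0.046 m and angle between the x axis of edge_mid and the x axis of place_2, either way round below 0.15 rad)) and contact force between the fingers and straightedge below 0.2 N), for 0.2 s.
2. its red-capped end is pressed down with 5 to 15 N for 0.3 s, within 50 mm of edge_red, while it lies on the board (((x of edge_mid in the frame of place_1 between -0.04 and 0.04 m and y of edge_mid in the frame of place_1 between -0.022 and 0.022 m and z of edge_mid in the frame of place_1 between 0.032 and 0.046 m and angle between the x axis of edge_mid and the x axis of place_1, either way round below 0.15 rad) or (x of edge_mid in the frame of place_2 between -0.04 and 0.04 m and y of edge_mid in the frame of place_2 between -0.022 and 0.022 m and z of edge_mid in the frame of place_2 between 0.032 and 0.046 m and angle between the x axis of edge_mid and the x axis of place_2, either way round below 0.15 rad)) and contact force between the fingers and straightedge between 5 and 15 N and horizontal distance between the grasp point and edge_red below 0.05 m), for 0.3 s.
3. its black-capped end is pressed down in the same way (((x of edge_mid in the frame of place_1 between -0.04 and 0.04 m and y of edge_mid in the frame of place_1 between -0.022 and 0.022 m and z of edge_mid in the frame of place_1 between 0.032 and 0.046 m and angle between the x axis of edge_mid and the x axis of place_1, either way round below 0.15 rad) or (x of edge_mid in the frame of place_2 between -0.04 and 0.04 m and y of edge_mid in the frame of place_2 between -0.022 and 0.022 m and z of edge_mid in the frame of place_2 between 0.032 and 0.046 m and angle between the x axis of edge_mid and the x axis of place_2, either way round below 0.15 rad)) and contact force between the fingers and straightedge between 5 and 15 N and horizontal distance between the grasp point and edge_black below 0.05 m), for 0.3 s.
At the end, for the whole second after the job is handed in: The bowed board lies flat in the red tray (middle within 30 mm of the tray's middle each way, level within 0.06 rad) and at rest; the flat board is on the mat within 30 mm of where it began; the straightedge lies lengthwise level (0.06 rad) and at rest, not on the bowed board nor in the tray (x of bowed_board in the frame of tray_in between -0.03 and 0.03 m and y of bowed_board in the frame of tray_in between -0.03 and 0.03 m and z of bowed_board in the frame of tray_in between -0.004 and 0.006 m and angle between each of bowed_board, flat_board's own z axis and vertical below 0.06 rad and linear speed of each of bowed_board, straightedge below 0.02 m/s and distance of flat_board from where it was at the start of the episode below 0.03 m and angle between edge_mid's own x axis and vertical between 1.51 and 1.63 rad and contact force between straightedge and tray below 0.05 N and contact force between straightedge and bowed_board below 0.05 N); the robot touches nothing.
It fails at once if the straightedge knocked or pressed on a board with more than 50 N (contact force between straightedge and flat_board above 50 N or contact force between straightedge and bowed_board above 50 N).
It fails at once if screwdriver or wrench moved more than 30 mm (distance of any of screwdriver, wrench from where it was at the start of the episode above 0.03 m).
It also fails if it takes over 72 s, if anything falls off the work surface, if the arm or the gripper's body presses on something with over 40 N, if the wrist force passes 120 N, or if a joint passes its speed limit or range.

ROBOT

A 6-joint arm with a two-finger parallel gripper is mounted at the origin on the work surface. World frame = base frame: x ahead of the robot, y to its left, z up, the work surface at z = 0. Lengths are in m, angles in rad, forces in N, time in s.
With the tool pointing down it reaches from about 0.35 to 0.925 m from the base axis. Payload 6.4 kg.
Tool frame: the origin (TCP) lies on the centre line of the jaws, within the pads' length; the fingertips stand 17 mm ahead of it and the grasp point (between the pads) lies 2 mm behind it; z points along the fingers, y is the line along which they close (so a half turn about z gives the same grasp; the last joint's range is limited). The gripper opens to 94 mm and grips with 3 to 60 N. Pads are 16 mm wide; open, the fingers measure 119 mm over their backs; the gripper's body (75 mm by 177 mm) begins 78 mm behind the grasp point.
Start: joints at [-1.397, 0.245, 1.558, -0, 1.339, -0.174], TCP at [0.222, -0.611, 0.183] pointing down, gripper open.
Joint ranges: [-3.13, 3.13], [-1.02, 2.26], [0.13, 2.54], [-0.95, 4.09], [0.21, 2.88], [-2.74, 2.74]. Speed limits (rad/s): [2.57, 2.57, 3.14, 3.14, 3.14, 3.14].

INTERFACE

Orientations are given as a unit quaternion [x, y, z, w].
In Python, from workcell import robot, viewer gives the robot as it stands.
- The arm moves only by the shell command python3 -m crank 'ROWS' [FORCE]. ROWS is text: rows parted by semicolons, each of 7 numbers parted by spaces: the opening, from -1 (shut) to 1 (fully open), so that 0 is half open, then the shift along the tool's x, y, z in m, then the turn, a rotation vector about the tool's x, y, z in rad. In form: claw dx dy dz wx wy wz; .... A call has 1 to 12 rows; each row shifts and turns the commanded pose from where the row before left it, along the tool's axes as they then stand; what a row does not reach is not made up. A row lasts 1/12 s, in which the tool goes at most 41.7 mm and 7.16 degrees, less where a joint would pass 70% of its speed; a pose out of reach is approached as far as the arm can. A call is refused whole if a number of a shift passes 0.0417 or a number of a turn 0.125, either way. A call with a gripper value outside its range is refused whole. The fingers move at their own pace and stop on an object; FORCE is the grip in N (left out, the last holds). Time passes only in rows, so rows that do not move let the fingers close. It gives the time, the measured TCP pose, the force, the opening and the grip force at its end, in the units of the state.
- robot.get_state(): the state, without advancing time (a new reading comes with each control period).
- viewer.capture(name): name is "side" or "top" or "wrist"; returns a dict with "color" (400x640x3 uint8, blue, green, red), "range_z" (400x640 float32, m along the optical axis (not along the pixel's ray), 0 where there is no reading), "fov_y" (degrees; the focal length in pixels is half the picture's height over the tangent of half this angle, whatever the lens; pixels are square), "cx", "cy" (the principal point, pixels), "position" and "rotation" of the camera in the world. Camera axes: x right, y down, z forward; pixel columns grow to the right and rows downward; lengths in m; the calibration is good to about 2 mm. A picture is of the moment at which its call begins.
- robot.finish_job(): hands the job in; it is judged then, once.
The state is a dict: "clock": time; "joint_pos": joint angles; "qvel": joint speeds; "tau": joint torques, N m; "ee_pos": TCP position; "tool_rot": TCP orientation; "contact_force": force on the tool from outside, world axes, zero at the start; "moment": the same for the moment, N m; "gripper_width": finger opening in m; "gripper_force": force on a finger pad.
Only numpy, scipy, OpenCV 4.12 (cv2) and the standard library are available. Lean on these libraries where they do the work, as an engineer would, in place of code of your own. Each camera call takes 0.05 s, during which the arm holds its last target. There are 200 camera calls.

## Working session

There is one attempt and no reset: what is moved stays moved. The work goes in short steps, Python scripts to look and compute and a shell command to move; the robot and the scene stay as the last step left them, time stands still between calls to the robot, and variables do not carry over. Pictures are saved under pics/ and viewed, at most 10 in all, crops included, and the job is handed in when it is done.

```bash
mkdir -p pics; ls
cat > h.py <<'E'
import numpy as np, cv2
from workcell import robot, viewer
def cap(n,save=None):
    c=viewer.capture(n)
    if save: cv2.imwrite('pics/'+save,c['color'])
    return c
def pt(c,u,v,z=None):
    f=200/np.tan(np.radians(c['fov_y'])/2)
    R=np.array(c['rotation']).reshape(3,3); p=np.array(c['position'])
    d=R@np.array([(u-c['cx'])/f,(v-c['cy'])/f,1])
    if z is not None: return p+d*(z-p[2])/d[2]
    r=np.median(c['range_z'][int(v)-1:int(v)+2,int(u)-1:int(u)+2]); return p+d*r
def cloud(c):
    f=200/np.tan(np.radians(c['fov_y'])/2)
    v,u=np.mgrid[:400,:640]; r=c['range_z']
    P=np.stack([(u-c['cx'])/f*r,(v-c['cy'])/f*r,r],-1)
    return P@np.array(c['rotation']).reshape(3,3).T+np.array(c['position'])
E
python3 - <<'E'
from h import *
import pickle
for n in ['top','side']:
    c=cap(n,n+'0.png'); pickle.dump(c,open(n+'0.pkl','wb')); print(n,c['position'],np.round(c['rotation'],3),c['fov_y'])
print(robot.get_state())
E
```

```text
pics
top [ 0.40998681 -0.01574371  0.92771766] [-0.701  0.708 -0.057  0.055] 54.56851244064474
side [0.15505694 0.80420429 0.82466191] [-0.216  0.881 -0.412  0.093] 43.84067588741834
{'clock': 0.1, 'joint_pos': array([-1.39708884e+00,  2.45737263e-01,  1.55887257e+00, -2.18821780e-05,
        1.33870302e+00, -1.74086385e-01]), 'qvel': array([-0.00227621, -0.00080545, -0.00516371, -0.0003504 ,  0.00268506,
       -0.0006703 ]), 'tau': array([-1.59985143e-04, -4.16914845e+01, -3.15524983e+01,  6.87495223e-02,
        3.09953524e-02, -4.93531991e-05]), 'ee_pos': array([ 0.2214428 , -0.61050458,  0.18197055]), 'tool_rot': array([ 9.84917191e-01,  1.73024237e-01, -1.04826102e-05, -8.60102768e-04]), 'contact_force': array([ 0.23840268, -0.28898229,  0.16748805]), 'moment': array([0.0504923 , 0.00715709, 0.03640774]), 'gripper_force': 0.0, 'gripper_width': 0.09396155098195451}
```

```bash
sed -i "s/np.array(c\['rotation'\]).reshape(3,3)/Rot.from_quat(c['rotation']).as_matrix()/; 1a from scipy.spatial.transform import Rotation as Rot" h.py; cat h.py | head -14
```

```text
import numpy as np, cv2
from scipy.spatial.transform import Rotation as Rot
from workcell import robot, viewer
def cap(n,save=None):
    c=viewer.capture(n)
    if save: cv2.imwrite('pics/'+save,c['color'])
    return c
def pt(c,u,v,z=None):
    f=200/np.tan(np.radians(c['fov_y'])/2)
    R=Rot.from_quat(c['rotation']).as_matrix(); p=np.array(c['position'])
    d=R@np.array([(u-c['cx'])/f,(v-c['cy'])/f,1])
    if z is not None: return p+d*(z-p[2])/d[2]
    r=np.median(c['range_z'][int(v)-1:int(v)+2,int(u)-1:int(u)+2]); return p+d*r
def cloud(c):
```

View pics/top0.png

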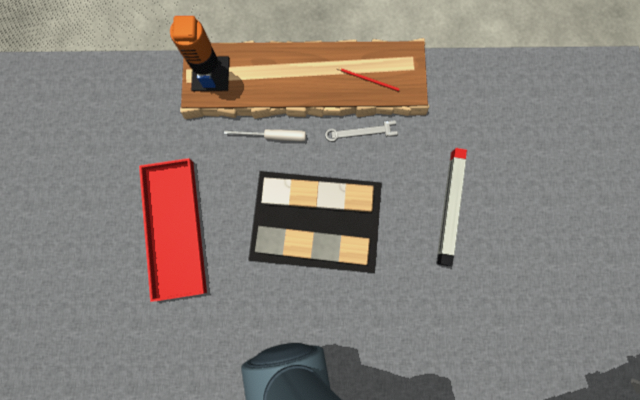

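View pics/side0.png

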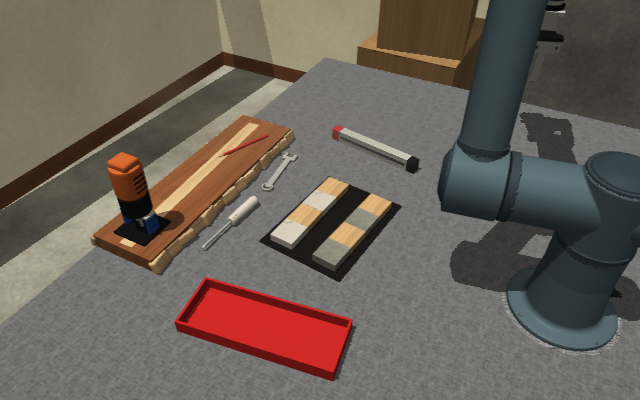

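The top view shows the red cap at about (459,154), the black cap at (445,260), the far board from (263,190) to (373,197), the near board from (256,240) to (368,250), and the tray from (145,165) to (205,295). The side view agrees with this.

```bash
cat > m.py <<'E'
from h import *
def rect(P,m):
    q=P[m][:,:2].astype(np.float32)
    (c,(w,h),a)=cv2.minAreaRect(q*1000); b=cv2.boxPoints((c,(w,h),a))
    e=[b[1]-b[0],b[2]-b[1]]; e=max(e,key=np.linalg.norm)
    return np.round(np.array(c)/1000,4),round(max(w,h)),round(min(w,h)),round(float(np.degrees(np.arctan2(e[1],e[0])))%180,2),round(float(np.median(P[m][:,2])),4)
E
python3 - <<'E'
from m import *
import pickle
for n in ['top','side']:
    c=pickle.load(open(n+'0.pkl','rb')); P=cloud(c); X,Y,Z=P[...,0],P[...,1],P[...,2]
    col=c['color'].astype(int); B,G,R=col[...,0],col[...,1],col[...,2]
    ok=c['range_z']>0
    st=ok&(Z>.028)&(Z<.05)&(X>.35)&(X<.75)&(Y<-.12)&(Y>-.4)
    print(n,'edge',rect(P,st),st.sum())
    red=st&(R>150)&(G<80);print(' redcap',P[red].mean(0))
    for lo,hi in [(.36,.47),(.47,.62)]:
        # boards
        b=ok&(Z>.017)&(Z<.032)&(X>lo)&(X<hi)&(abs(Y)<.2)
        print(' board',rect(P,b),b.sum())
    t=ok&(R>120)&(G<70)&(B<70)&(Y>.15)&(X<.75)&(X>.2)
    print(' tray',rect(P,t),rect(P,t&(Z>.025)))
    fl=t&(Z<.012);print(' floor',rect(P,fl))
    print(' bench',np.median(Z[ok&(X>.3)&(X<.6)&(Y<-.1)&(Y>-.13)]))
    s=ok&(X>.6)&(X<.76)&(abs(Y)<.25)&(Z>.006);print(' tools',X[s].min(),X[s].max(),Z[s].max())
E
```

```text
top edge (array([ 0.5543, -0.242 ]), 306, 202, 169.58, 0.0371) 1540
 redcap [ 0.67735654 -0.35281226  0.03723228]
 board (array([0.4456, 0.0028]), 263, 51, 89.2, 0.0249) 1811
 board (array([ 0.5386, -0.0055]), 266, 152, 86.02, 0.0248) 3847
 tray (array([0.506 , 0.3297]), 321, 119, 8.17, 0.0056) (array([0.5064, 0.3297]), 320, 119, 8.17, 0.0299)
 floor (array([0.5031, 0.3339]), 317, 102, 8.06, 0.0053)
 bench 0.0051809302891835385
 tools 0.6000146190779826 0.7595274326449858 0.03108243085286644
side edge (array([ 0.5529, -0.328 ]), 281, 37, 170.1, 0.0368) 766
 redcap [ 0.67850343 -0.3513766   0.03767843]
 board (array([0.4526, 0.004 ]), 266, 50, 86.07, 0.025) 1253
 board (array([ 0.5446, -0.0036]), 275, 150, 89.44, 0.025) 2743
 tray (array([0.5174, 0.3329]), 338, 123, 8.21, 0.0062) (array([0.5097, 0.3318]), 322, 123, 8.21, 0.0308)
 floor (array([0.5229, 0.3265]), 329, 99, 8.12, 0.0059)
 bench 0.005429728486782137
 tools 0.6000223653344275 0.7593941496046931 0.03042683931965784
```

Run:
```python
from m import *
import pickle
for n in ['top','side']:
    c=pickle.load(open(n+'0.pkl','rb')); P=cloud(c); X,Y,Z=P[...,0],P[...,1],P[...,2]
    ok=c['range_z']>0
    def comp(m,what):
        k,l,s,ce=cv2.connectedComponentsWithStats(m.astype(np.uint8))
        for i in range(1,k):
            if s[i,4]>300:
                r=rect(P,l==i); print(n,what,r,s[i,4])
                if what=='board':
                    a=np.radians(r[3]); u=(X-r[0][0])*np.cos(a)+(Y-r[0][1])*np.sin(a);w=-(X-r[0][0])*np.sin(a)+(Y-r[0][1])*np.cos(a)
                    print('  prof',[round(1000*float(np.mean(Z[(l==i)&(abs(w)<.022)&(abs(u-x)<.015)])),2) for x in np.linspace(-.11,.11,7)])
    comp(ok&(Z>.018)&(Z<.032)&(X>.36)&(X<.66)&(abs(Y)<.2),'board')
    comp(ok&(Z>.03)&(Z<.045)&(X>.36)&(X<.75)&(Y<-.2)&(Y>-.45),'edge')
    comp(ok&(Z>.005)&(Z<.033)&(X>.62)&(X<.765)&(abs(Y)<.25),'tools')
```

```text
top board (array([ 0.5835, -0.011 ]), 261, 61, 84.98, 0.0247) 2770
  prof [24.08, 24.83, 25.34, 25.77, 25.28, 24.6, 23.86]
top board (array([0.463 , 0.0026]), 260, 60, 82.87, 0.0249) 2902
  prof [25.01, 25.13, 24.94, 24.82, 24.69, 24.7, 24.57]
top edge (array([ 0.5514, -0.3291]), 280, 30, 169.21, 0.0371) 1513
top tools (array([ 0.7427, -0.121 ]), 178, 33, 94.95, 0.0081) 498
top tools (array([0.7374, 0.1172]), 198, 26, 85.57, 0.0224) 524
side board (array([ 0.5859, -0.0093]), 263, 65, 84.93, 0.025) 1881
  prof [24.56, 25.3, 25.97, 26.29, 25.73, 25.03, 24.11]
side board (array([0.4649, 0.003 ]), 264, 63, 82.61, 0.025) 2114
  prof [25.08, 25.24, 25.3, 25.06, 25.05, 25.12, 24.86]
side edge (array([ 0.5529, -0.3281]), 281, 37, 170.27, 0.037) 709
side tools (array([0.7438, 0.1072]), 221, 39, 86.18, 0.0205) 460
```

```bash
python3 -m crank '1 0.034 -0.0127 0.005 0 0 0;1 0.034 -0.0127 0.005 0 0 0;1 0.034 -0.0127 0.005 0 0 0;1 0.034 -0.0127 0.005 0 0 0;1 0.034 -0.0127 0.005 0 0 0;1 0.034 -0.0127 0.005 0 0 0;1 0.034 -0.0127 0.005 0 0 0;1 0.034 -0.0127 0.005 0 0 0;1 0.034 -0.0127 0.005 0 0 0;1 0.034 -0.0127 0.005 0 0 0;1 0.034 -0.0127 0.005 0 0 0;1 0.034 -0.0127 0.005 0 0 0' 25 && python3 -m crank '1 0 0 0 0 0 0.106;1 0 0 0 0 0 0.106;1 0 0 0 0 0 0.106;1 0 0 0 0 0 0.106;1 0 0 0 0 0 0.106;1 0 0 0 0 0 0;1 0 0 0 0 0 0'
cat >> m.py <<'E'
def go(target,yaw):
    "shift in tool axes (before turning) and turn about tool z to reach target, tool x at yaw deg"
    s=robot.get_state(); R=Rot.from_quat(s['tool_rot']).as_matrix()
    y=np.degrees(np.arctan2(R[1,0],R[0,0])); d=R.T@(np.array(target)-s['ee_pos'])
    t=-np.radians((yaw-y+180)%360-180)
    print('t',round(s['clock'],2),'pos',np.round(s['ee_pos'],4),'yaw',round(y,2),'tilt',np.round(R[:2,2],4),'shift',np.round(d,4),'turn',round(t,4),'q',np.round(s['joint_pos'],2))
E
python3 - <<'E'
from m import *
go([.552,-.3286,.024],-10.5)
c=cap('wrist','w1.png'); P=cloud(c); Z=P[...,2]
print(c['position'])
m=(c['range_z']>0)&(Z>.025)&(Z<.045)&(abs(P[...,0]-.552)<.2)&(abs(P[...,1]+.33)<.08)
print(rect(P,m),m.sum())
q=P[m]; 
for lo in np.arange(.40,.70,.04):
    s=q[abs(q[:,0]-lo)<.01]
    if len(s)>20: print(lo,s[:,1].min(),s[:,1].max(),len(s))
E
```

```text
clock: 1.1
ee_pos: [0.5541, -0.3271, 0.1222]
tool_rot: [0.985, 0.173, -0.0, -0.0]
contact_force: [-0.1, -0.3, -0.3]
gripper_width: 0.0941
gripper_force: 0.0
clock: 1.68
ee_pos: [0.5529, -0.3285, 0.1225]
tool_rot: [0.996, -0.09, -0.0, -0.0]
contact_force: [-0.3, -0.2, 0.2]
gripper_width: 0.0941
gripper_force: 0.0
t 1.68 pos [ 0.5529 -0.3285  0.1225] yaw -10.28 tilt [-0.0006  0.0005] shift [-0.0008  0.0003  0.0985] turn 0.0038 q [-0.71  0.29  1.62 -0.    1.23  1.04]
[ 0.62612134 -0.34243561  0.32323561]
(array([ 0.5619, -0.3301]), 262, 28, 169.17, 0.0349) 8259
0.44 -0.322408803893643 -0.2926676123987756 373
0.48 -0.3304309837190586 -0.29948282449986297 496
0.52 -0.3371644619969822 -0.30604140424935766 568
0.5599999999999999 -0.34500877739501135 -0.31393529645994367 630
0.5999999999999999 -0.3527551430717871 -0.32161821826211495 703
0.6399999999999999 -0.3605203503649065 -0.3294474812208507 782
0.6799999999999999 -0.3674907186736982 -0.33729587473833167 829
```

View pics/w1.png

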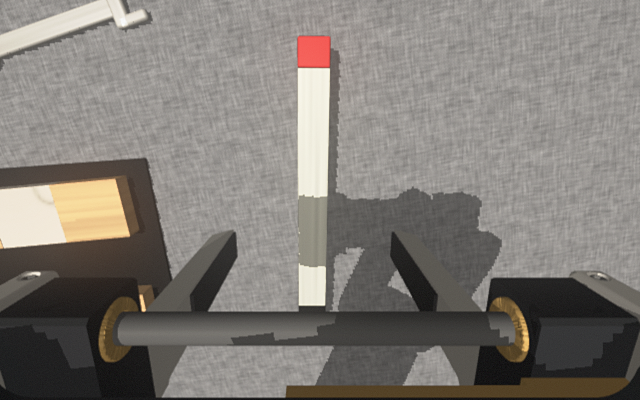

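The straightedge is centred between the open fingers: its red cap is at (314,50), and it runs down column ~313. I'll go down and grip it.

```bash
python3 -m crank '1 0 0 0.025 0 0 0.004;1 0 0 0.025 0 0 0;1 0 0 0.025 0 0 0;1 0 0 0.0125 0 0 0;1 0 0 0.01 0 0 0;1 0 0 0 0 0 0;0 0 0 0 0 0 0;-1 0 0 0 0 0 0;-1 0 0 0 0 0 0;-1 0 0 0 0 0 0;-1 0 0 0 0 0 0;-1 0 0 0 0 0 0' 25 && python3 -m crank '-1 0 0 0 0 0 0;-1 0 0 0 0 0 0;-1 0 0 0 0 0 0;-1 0 0 0 0 0 0;-1 0 0 0 0 0 0;-1 0 0 0 0 0 0'
```

```text
clock: 2.73
ee_pos: [0.5535, -0.329, 0.0261]
tool_rot: [0.996, -0.093, 0.0, 0.0]
contact_force: [-0.3, 0.2, 0.2]
gripper_width: 0.0574
gripper_force: 0.0
clock: 3.23
ee_pos: [0.5531, -0.3288, 0.0254]
tool_rot: [0.996, -0.093, -0.0, -0.0]
contact_force: [-0.5, 0.7, -0.1]
gripper_width: 0.0174
gripper_force: 0.0
```

Run:
```python
from m import *
s=robot.get_state();print(s['gripper_width'],s['gripper_force'])
cap('wrist','w2.png')
```

```text
0.017448270365763536 0.0
```

View pics/w2.png

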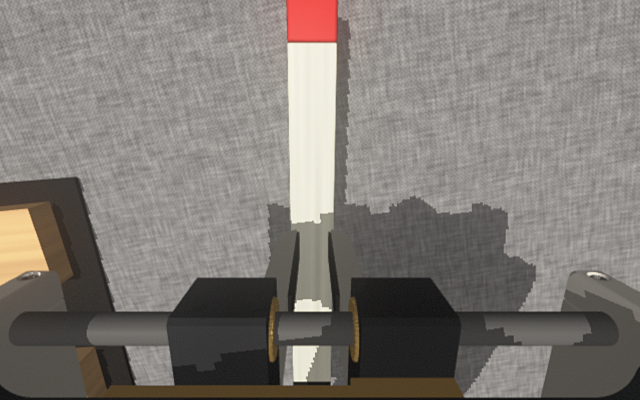

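```bash
python3 -m crank '-1 0 0 0 0 0 0;-1 0 0 0 0 0 0;-1 0 0 0 0 0 0'
python3 - <<'E'
from m import *
c=cap('wrist','w3.png'); P=cloud(c)
for v in (240,260,290):
    print(v,[(u,np.round(P[v,u],3).tolist()) for u in (275,285,293,305,313,322,332,340,350)])
E
```

```text
clock: 3.53
ee_pos: [0.5532, -0.3287, 0.0255]
tool_rot: [0.996, -0.093, 0.0, -0.0]
contact_force: [-0.1, 0.1, -0.3]
gripper_width: 0.0004
gripper_force: 0.0
240 [(275, [0.541, -0.297, -0.001]), (285, [0.54, -0.305, 0.001]), (293, [0.564, -0.32, 0.064]), (305, [0.562, -0.326, 0.064]), (313, [0.56, -0.331, 0.061]), (322, [0.561, -0.336, 0.064]), (332, [0.56, -0.341, 0.064]), (340, [0.532, -0.346, -0.001]), (350, [0.531, -0.354, 0.0])]
260 [(275, [0.524, -0.293, -0.002]), (285, [0.523, -0.301, -0.001]), (293, [0.563, -0.321, 0.089]), (305, [0.562, -0.327, 0.089]), (313, [0.56, -0.331, 0.086]), (322, [0.561, -0.335, 0.09]), (332, [0.56, -0.34, 0.09]), (340, [0.515, -0.343, -0.001]), (350, [0.514, -0.351, -0.001])]
290 [(275, [0.587, -0.326, 0.157]), (285, [0.587, -0.328, 0.156]), (293, [0.586, -0.33, 0.156]), (305, [0.585, -0.333, 0.156]), (313, [0.551, -0.329, 0.098]), (322, [0.584, -0.337, 0.156]), (332, [0.584, -0.34, 0.156]), (340, [0.584, -0.342, 0.156]), (350, [0.583, -0.344, 0.156])]
```

View pics/w3.png

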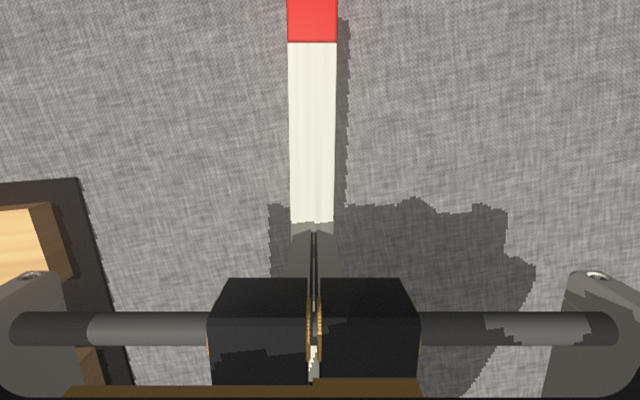

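Run:
```python
from m import *
c=cap('wrist'); P=cloud(c)
for v in range(212,245,2):
    print(v,[np.round(P[v,u],3).tolist() for u in (300,326)],c['color'][v,326])
c=cap('side','s2.png'); 
im=cv2.imread('pics/s2.png'); cv2.imwrite('pics/s2c.png',cv2.resize(im[60:240,300:500],None,fx=3,fy=3))
s=robot.get_state(); print(s)
```

```text
212 [[0.57, -0.324, 0.035], [0.567, -0.34, 0.035]] [222 237 239]
214 [[0.569, -0.324, 0.036], [0.566, -0.34, 0.035]] [221 236 239]
216 [[0.568, -0.324, 0.036], [0.564, -0.34, 0.035]] [222 236 238]
218 [[0.566, -0.323, 0.035], [0.564, -0.339, 0.036]] [222 237 239]
220 [[0.565, -0.323, 0.034], [0.562, -0.339, 0.035]] [225 239 242]
222 [[0.564, -0.323, 0.035], [0.561, -0.339, 0.036]] [177 200 204]
224 [[0.562, -0.322, 0.034], [0.559, -0.339, 0.035]] [132 146 149]
226 [[0.561, -0.322, 0.035], [0.558, -0.338, 0.034]] [131 146 148]
228 [[0.559, -0.322, 0.033], [0.556, -0.338, 0.034]] [133 144 148]
230 [[0.558, -0.322, 0.035], [0.555, -0.338, 0.035]] [133 146 150]
232 [[0.563, -0.323, 0.052], [0.56, -0.338, 0.052]] [107 115 119]
234 [[0.563, -0.323, 0.055], [0.56, -0.338, 0.055]] [86 92 96]
236 [[0.563, -0.324, 0.059], [0.56, -0.338, 0.058]] [89 94 98]
238 [[0.564, -0.324, 0.063], [0.56, -0.338, 0.061]] [89 96 99]
240 [[0.563, -0.324, 0.065], [0.561, -0.338, 0.065]] [86 93 96]
242 [[0.563, -0.324, 0.067], [0.561, -0.338, 0.068]] [87 94 97]
244 [[0.563, -0.324, 0.07], [0.561, -0.338, 0.07]] [88 95 97]
{'clock': 3.6833, 'joint_pos': array([-7.12087767e-01,  4.07248771e-01,  1.66394833e+00, -2.83283289e-05,
        1.07039968e+00,  1.04488156e+00]), 'qvel': array([ 0.00040212, -0.00039867, -0.00036941, -0.00155683,  0.00128813,
        0.00180527]), 'tau': array([-5.50650002e-04, -4.38862896e+01, -2.74122262e+01,  4.47686634e-02,
       -5.60425851e-02, -1.37386422e-05]), 'ee_pos': array([ 0.55318438, -0.32875436,  0.02545072]), 'tool_rot': array([ 9.95671211e-01, -9.29453588e-02, -8.89115642e-06,  8.92454531e-06]), 'contact_force': array([-0.32169318,  0.01441501,  0.16199837]), 'moment': array([ 0.0349519 ,  0.00493042, -0.05672704]), 'gripper_force': 0.0, 'gripper_width': 0.0005584380687559876}
```

View pics/s2c.png

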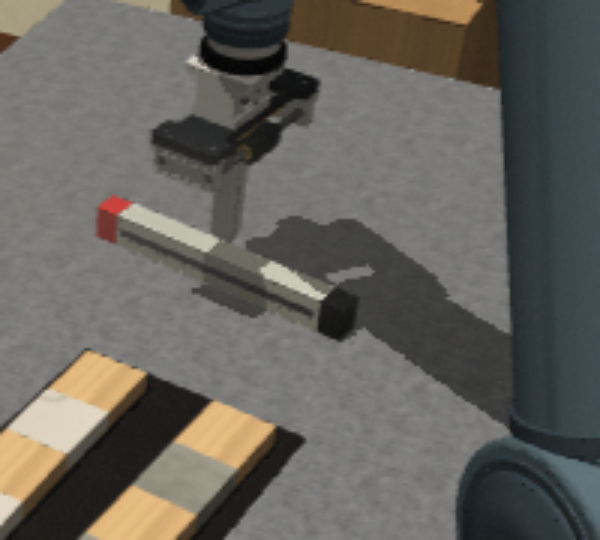

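The fingers shut above the straightedge. Their tips show at z≈0.05, not the expected 0.008, so I'll check this with the side camera's depth.

Run:
```python
from m import *
for n in ('side','top'):
    c=cap(n); P=cloud(c); X,Y,Z=P[...,0],P[...,1],P[...,2]
    m=(c['range_z']>0)&(np.hypot(X-.554,Y+.329)<.03)&(Z>.042)&(Z<.13)
    q=P[m]; print(n,len(q), len(q) and np.sort(q[:,2])[:12].round(4), len(q) and (q.min(0).round(3),q.max(0).round(3)))
    e=(c['range_z']>0)&(Z>.028)&(Z<.042)&(abs(X-.55)<.2)&(Y<-.2)&(Y>-.45)
    print(rect(P,e))
```

```text
side 216 [0.0508 0.0511 0.052  0.0532 0.0535 0.0548 0.0552 0.0557 0.0566 0.057
 0.0571 0.0581] (array([ 0.541, -0.345,  0.051]), array([ 0.565, -0.311,  0.129]))
(array([ 0.5521, -0.3264]), 280, 37, 169.96, 0.0367)
top 0 0 0
(array([ 0.5788, -0.3332]), 224, 29, 168.61, 0.0369)
```

Two cameras put the tips 25 mm above the reported TCP, so the real fingers are about 42 mm shorter than stated. I'll aim using tip z = ee_z + 0.025, and the straightedge hasn't moved. Next I'll open, go down 42 mm and grip.

```bash
python3 -m crank '0.3 0 0 0 0 0 0;0.3 0 0 0 0 0 0;0.3 0 0 0 0 0 0;0.3 0 0 0 0 0 0;0.3 0 0 0 0 0 0;0.3 0 0 0 0 0 0;0.3 0 0 0 0 0 0;0.3 0 0 0 0 0 0;0.3 0 0 0 0 0 0;0.3 0 0 0 0 0 0;0.3 0 0 0 0 0 0;0.3 0 0 0 0 0 0' 25; python3 -m crank '0.3 0 0 0.012 0 0 0;0.3 0 0 0.012 0 0 0;0.3 0 0 0.01 0 0 0;0.3 0 0 0.007 0 0 0;0.3 0 0 0 0 0 0;0.3 0 0 0 0 0 0'; python3 -m crank '-1 0 0 0 0 0 0;-1 0 0 0 0 0 0;-1 0 0 0 0 0 0;-1 0 0 0 0 0 0;-1 0 0 0 0 0 0;-1 0 0 0 0 0 0;-1 0 0 0 0 0 0;-1 0 0 0 0 0 0;-1 0 0 0 0 0 0;-1 0 0 0 0 0 0'
```

```text
clock: 4.78
ee_pos: [0.5532, -0.3288, 0.0255]
tool_rot: [0.996, -0.093, 0.0, 0.0]
contact_force: [0.1, 0.6, 0.0]
gripper_width: 0.0611
gripper_force: 0.0
clock: 5.28
ee_pos: [0.5526, -0.3283, -0.0167]
tool_rot: [0.996, -0.093, -0.001, -0.001]
contact_force: [-0.1, 1.0, 0.0]
gripper_width: 0.0612
gripper_force: 0.0
clock: 6.12
ee_pos: [0.5534, -0.3286, -0.0152]
tool_rot: [0.996, -0.093, 0.0, -0.0]
contact_force: [-0.5, 2.2, 3.7]
gripper_width: 0.0278
gripper_force: 25.0
```

Gripped: width 27.8 mm at 25 N. I'll lift it and work out the carry.

```bash
python3 -m crank '-1 0 0 -0.01 0 0 0;-1 0 0 -0.025 0 0 0;-1 0 0 -0.025 0 0 0;-1 0 0 -0.02 0 0 0;-1 0 0 0 0 0 0'
python3 - <<'E'
from m import *
go([.464,.003,.065],82.75)
E
```

```text
clock: 6.53
ee_pos: [0.5556, -0.3311, 0.0695]
tool_rot: [0.996, -0.093, 0.003, 0.003]
contact_force: [1.0, -0.0, -1.8]
gripper_width: 0.0276
gripper_force: 25.0
t 6.53 pos [ 0.5556 -0.3311  0.0695] yaw -10.66 tilt [ 0.0063 -0.0059] shift [-0.1519 -0.3114  0.0019] turn -1.6303 q [-0.71  0.35  1.65 -0.    1.14  1.04]
```

```bash
python3 -m crank '-1 -0.015 -0.031 0 0 0 0;-1 -0.015 -0.031 0 0 0 0;-1 -0.015 -0.031 0 0 0 0;-1 -0.015 -0.031 0 0 0 0;-1 -0.015 -0.031 0 0 0 0;-1 -0.015 -0.031 0 0 0 0;-1 -0.015 -0.031 0 0 0 0;-1 -0.015 -0.031 0 0 0 0;-1 -0.015 -0.031 0 0 0 0;-1 -0.015 -0.031 0 0 0 0;-1 0 0 0 0 0 0' && python3 -m crank '-1 0 0 0 0 0 -0.1165;-1 0 0 0 0 0 -0.1165;-1 0 0 0 0 0 -0.1165;-1 0 0 0 0 0 -0.1165;-1 0 0 0 0 0 -0.1165;-1 0 0 0 0 0 -0.1165;-1 0 0 0 0 0 -0.1165' && python3 -m crank '-1 0 0 0 0 0 -0.1165;-1 0 0 0 0 0 -0.1165;-1 0 0 0 0 0 -0.1165;-1 0 0 0 0 0 -0.1165;-1 0 0 0 0 0 -0.1165;-1 0 0 0 0 0 -0.1165;-1 0 0 0 0 0 -0.1165;-1 0 0 0 0 0 0;-1 0 0 0 0 0 0;-1 0 0 0 0 0 0'
python3 - <<'E'
from m import *
go([.464,.003,.009],82.75)
c=cap('side','s3.png');P=cloud(c);X,Y,Z=P[...,0],P[...,1],P[...,2]
m=(c['range_z']>0)&(Z>.06)&(Z<.122)&(X>.38)&(X<.56)&(abs(Y)<.2)&(abs(Y-.003)>.05)
q=P[m];t=q[q[:,2]>.1]
print(rect(P,m)); print(len(t),[np.round(t[(t[:,1]>a)&(t[:,1]<a+.02)].mean(0),4) for a in (-.13,-.09,.07,.11)])
E
```

```text
clock: 7.45
ee_pos: [0.4594, 0.0083, 0.0622]
tool_rot: [0.996, -0.091, -0.002, -0.001]
contact_force: [0.5, -0.0, -4.6]
gripper_width: 0.0278
gripper_force: 25.0
clock: 8.03
ee_pos: [0.4623, 0.0033, 0.0632]
tool_rot: [0.95, 0.312, -0.001, -0.0]
contact_force: [0.1, -0.2, -3.4]
gripper_width: 0.0279
gripper_force: 25.0
clock: 8.87
ee_pos: [0.4627, 0.0035, 0.0639]
tool_rot: [0.751, 0.66, -0.0, -0.0]
contact_force: [-0.3, 0.3, -2.2]
gripper_width: 0.0279
gripper_force: 25.0
t 8.87 pos [0.4627 0.0035 0.0639] yaw 82.63 tilt [-0.001   0.0001] shift [-0.0003  0.0014  0.0549] turn -0.0022 q [-0.24 -0.05  2.11 -0.    1.08 -0.11]
(array([0.4635, 0.0247]), 242, 30, 81.35, 0.1131)
620 [array([nan, nan, nan]), array([ 0.4445, -0.0798,  0.1143]), array([0.4688, 0.0806, 0.1138]), array([0.4741, 0.1202, 0.1139])]<stdin>:6: RuntimeWarning: Mean of empty slice.
  ret = um.true_divide(
```

```bash
python3 -m crank '-1 0 0.001 0.015 0 0 0;-1 0 0 0.015 0 0 0;-1 0 0 0.01 0 0 0;-1 0 0 0.007 0 0 0;-1 0 0 0.003 0 0 0;-1 0 0 0 0 0 0;-1 0 0 0 0 0 0' && python3 -m crank '-1 0 0 0.001 0 0 0;-1 0 0 0.001 0 0 0;-1 0 0 0 0 0 0' && python3 -m crank '-1 0 0 0.001 0 0 0;-1 0 0 0 0 0 0'
```

```text
clock: 9.5
ee_pos: [0.4646, 0.0034, 0.0148]
tool_rot: [0.75, 0.661, 0.0, 0.0]
contact_force: [-0.2, -0.7, -2.2]
gripper_width: 0.0277
gripper_force: 25.0
clock: 9.75
ee_pos: [0.4644, 0.0035, 0.0127]
tool_rot: [0.75, 0.661, 0.0, 0.0]
contact_force: [-0.3, -0.8, -2.8]
gripper_width: 0.0277
gripper_force: 25.0
clock: 9.92
ee_pos: [0.4642, 0.0035, 0.0115]
tool_rot: [0.75, 0.661, 0.0, 0.0]
contact_force: [-0.6, -1.1, -3.2]
gripper_width: 0.0278
gripper_force: 25.0
```

```bash
for i in 1; do python3 -m crank '-1 0 0 0.001 0 0 0;-1 0 0 0 0 0 0'|sed -n 2,4p;  python3 -m crank '-1 0 0 0.001 0 0 0;-1 0 0 0 0 0 0'|sed -n 2,4p; done
```

```text
ee_pos: [0.464, 0.0036, 0.0103]
tool_rot: [0.75, 0.661, -0.0, -0.0]
contact_force: [0.2, 0.7, -2.7]
ee_pos: [0.464, 0.0036, 0.0093]
tool_rot: [0.75, 0.661, -0.0, -0.0]
contact_force: [0.4, -0.5, -2.7]
```

```bash
python3 -m crank '-1 0 0 0.0007 0 0 0;-1 0 0 0 0 0 0'|sed -n 2,4p;  python3 -m crank '-1 0 0 0.0007 0 0 0;-1 0 0 0 0 0 0'|sed -n 2,4p
```

```text
ee_pos: [0.4643, 0.0035, 0.0088]
tool_rot: [0.75, 0.661, 0.0, 0.0]
contact_force: [0.2, -0.7, -1.9]
ee_pos: [0.4643, 0.0035, 0.0088]
tool_rot: [0.75, 0.661, -0.0, -0.0]
contact_force: [-3.8, 1.2, 4.6]
```

Contact: the force went from −2.7 to +4.6 N. I'll release, rise and shut the fingers.

```bash
python3 -m crank '0.2 0 0 0 0 0 0;0.2 0 0 0 0 0 0;0.2 0 0 0 0 0 0;0.2 0 0 0 0 0 0;0.2 0 0 0 0 0 0;0.2 0 0 0 0 0 0;0.2 0 0 0 0 0 0;0.2 0 0 -0.01 0 0 0;0.2 0 0 -0.025 0 0 0;0.2 0 0 -0.025 0 0 0' && python3 -m crank '-1 0 0 0 0 0 0;-1 0 0 0 0 0 0;-1 0 0 0 0 0 0;-1 0 0 0 0 0 0;-1 0 0 0 0 0 0;-1 0 0 0 0 0 0;-1 0 0 0 0 0 0;-1 0 0 0 0 0 0;-1 0 0 0 0 0 0;-1 0 0 0 0 0 0;-1 0 0 0 0 0 0;-1 0 0 0 0 0 0'
python3 - <<'E'
from m import *
for n in ('side','top'):
    c=cap(n,n+'4.png');P=cloud(c);X,Y,Z=P[...,0],P[...,1],P[...,2]
    m=(c['range_z']>0)&(Z>.05)&(Z<.066)&(X>.38)&(X<.53)&(abs(Y)<.2)
    print(n,rect(P,m),m.sum()); q=P[m&(Z>.057)]
    for a in (-.12,-.09,.06,.09,.12):
        s=q[abs(q[:,1]-a)<.012]
        if len(s)>3: print(a,len(s),s.mean(0).round(4))
go([.4785,.117,.05],82.75)
E
```

```text
clock: 11.42
ee_pos: [0.4631, 0.0038, 0.0685]
tool_rot: [0.75, 0.661, -0.001, -0.001]
contact_force: [1.0, -0.0, -0.2]
gripper_width: 0.0567
gripper_force: 0.0
clock: 12.42
ee_pos: [0.4642, 0.0035, 0.0681]
tool_rot: [0.75, 0.661, -0.0, -0.0]
contact_force: [-0.5, -0.2, -0.1]
gripper_width: 0.0008
gripper_force: 0.0
side (array([0.464 , 0.0054]), 280, 31, 82.59, 0.0607) 1149
-0.12 38 [ 0.4522 -0.1182  0.0607]
-0.09 76 [ 0.4516 -0.0899  0.0609]
0.06 98 [0.4706 0.06   0.0608]
0.09 102 [0.4743 0.0901 0.0608]
0.12 107 [0.4776 0.1197 0.0607]
top (array([0.4621, 0.0015]), 279, 28, 82.78, 0.0608) 406
-0.12 135 [ 0.4467 -0.1193  0.061 ]
-0.09 102 [ 0.4488 -0.0936  0.0611]
0.12 54 [0.4798 0.1266 0.0607]
t 12.52 pos [0.4642 0.0035 0.0681] yaw 82.78 tilt [ 0.0002 -0.    ] shift [ 1.144e-01 -1.000e-04  1.810e-02] turn 0.0005 q [-0.24 -0.06  2.11  0.    1.09 -0.11]
```

```bash
python3 -m crank '-1 0.029 0 0 0 0 0;-1 0.029 0 0 0 0 0;-1 0.029 0 0 0 0 0;-1 0.028 0 0 0 0 0;-1 0 0 0.015 0 0 0;-1 0 0 0.01 0 0 0;-1 0 0 0.002 0 0 0;-1 0 0 0 0 0 0;-1 0 0 0 0 0 0;-1 0 0 0 0 0 0'|sed -n 2,4p
python3 - <<'E'
from m import *
c=cap('side');P=cloud(c);Z=P[...,2];b=c['color'].astype(int)
m=(c['range_z']>0)&(b[...,2]>140)&(b[...,1]<80)&(abs(P[...,1])<.2)&(P[...,0]<.56)
print('red',P[m].mean(0),m.sum())
m=(c['range_z']>0)&(np.hypot(P[...,0]-.4785,P[...,1]-.117)<.03)&(Z>.0635)&(Z<.15); print('tip',np.sort(Z[m])[:6])
E
python3 -m crank '-1 0 0 0.001 0 0 0;-1 0 0 0.001 0 0 0;-1 0 0 0 0 0 0'|sed -n 2,4p
```

```text
ee_pos: [0.479, 0.117, 0.0415]
tool_rot: [0.751, 0.661, 0.0, 0.0]
contact_force: [0.8, 0.3, 0.2]
red [0.48043543 0.13237888 0.06120318] 84
tip [0.06390649 0.06464696 0.06528885 0.06538721 0.06539237 0.0656308 ]
ee_pos: [0.4786, 0.1175, 0.039]
tool_rot: [0.75, 0.661, 0.0, 0.0]
contact_force: [-0.6, -0.3, -1.5]
```

```bash
python3 -m crank '-1 0 0 0.001 0 0 0;-1 0 0 0 0 0 0'|sed -n 2,4p;python3 -m crank '-1 0 0 0.001 0 0 0;-1 0 0 0 0 0 0'|sed -n 2,4p; python3 -m crank '-1 0 0 0.0005 0 0 0;-1 0 0 0 0 0 0'|sed -n 2,4p
```

```text
ee_pos: [0.4785, 0.1176, 0.0379]
tool_rot: [0.75, 0.661, -0.0, -0.0]
contact_force: [-0.5, 0.2, 0.2]
ee_pos: [0.4787, 0.1176, 0.0378]
tool_rot: [0.75, 0.661, -0.0, -0.0]
contact_force: [-2.9, 0.4, 5.3]
ee_pos: [0.4789, 0.1176, 0.0378]
tool_rot: [0.75, 0.661, -0.0, -0.0]
contact_force: [-3.5, 0.3, 9.4]
```

About 9.4 N, so I'll hold it and measure both ends.

```bash
python3 -m crank '-1 0 0 0.0001 0 0 0;-1 0 0 0 0 0 0;-1 0 0 0 0 0 0;-1 0 0 0 0 0 0;-1 0 0 0 0 0 0;-1 0 0 0 0 0 0;-1 0 0 0 0 0 0'|sed -n 2,4p
cat >> m.py <<'E'
def ends():
    R={}
    for k in range(3):
        for n in ('side','top'):
            c=cap(n);P=cloud(c);Z=P[...,2]
            u=(P[...,0]-.463)*np.cos(np.radians(82.7))+(P[...,1]-.003)*np.sin(np.radians(82.7))
            w=-(P[...,0]-.463)*np.sin(np.radians(82.7))+(P[...,1]-.003)*np.cos(np.radians(82.7))
            for nm,lo,hi in (('black',-.132,-.1),('red',.1,.132)):
                m=(c['range_z']>0)&(u>lo)&(u<hi)&(abs(w)<.010)&(Z>.05)&(Z<.07); R.setdefault((n,nm),[]).append((round(1000*float(np.median(Z[m])),2),int(m.sum())))
    print(R); print(robot.get_state()['contact_force'],robot.get_state()['ee_pos'])
E
python3 -c "
from m import *
ends()"
```

```text
ee_pos: [0.4789, 0.1176, 0.0377]
tool_rot: [0.75, 0.661, -0.0, -0.0]
contact_force: [-5.0, -0.3, 9.6]
{('side', 'black'): [(61.38, 67), (61.52, 66), (60.86, 61)], ('side', 'red'): [(61.42, 68), (61.7, 57), (62.1, 55)], ('top', 'black'): [(61.12, 129), (61.03, 132), (61.29, 130)], ('top', 'red'): [(nan, 0), (nan, 0), (nan, 0)]}
[-3.7072108  -0.07486726 10.74077441] [0.47888633 0.11761468 0.03777074]
  return _methods._mean(a, axis=axis, dtype=dtype,
  ret = ret.dtype.type(ret / rcount)
```

```bash
python3 -m crank '-1 0 0 -0.005 0 0 0;-1 0 0 -0.02 0 0 0;-1 -0.0383 0 0 0 0 0;-1 -0.0383 0 0 0 0 0;-1 -0.0383 0 0 0 0 0;-1 -0.0383 0 0 0 0 0;-1 -0.0383 0 0 0 0 0;-1 -0.0383 0 0 0 0 0;-1 0 0 0.012 0 0 0;-1 0 0 0.006 0 0 0;-1 0 0 0.002 0 0 0;-1 0 0 0 0 0 0'|sed -n 2,4p;  python3 -m crank '-1 0 0 0 0 0 0;-1 0 0 0.001 0 0 0;-1 0 0 0 0 0 0;-1 0 0 0 0 0 0'|sed -n 2,4p
```

```text
ee_pos: [0.449, -0.1092, 0.0406]
tool_rot: [0.75, 0.662, -0.0, -0.001]
contact_force: [0.1, 0.9, -0.4]
ee_pos: [0.45, -0.1099, 0.0407]
tool_rot: [0.75, 0.662, 0.0, 0.0]
contact_force: [0.6, -1.2, -0.2]
```

```bash
python3 -m crank '-1 0 0 0.001 0 0 0;-1 0 0 0 0 0 0'|sed -n 2,4p;  python3 -m crank '-1 0 0 0.001 0 0 0;-1 0 0 0 0 0 0'|sed -n 2,4p
```

```text
ee_pos: [0.4498, -0.1102, 0.0395]
tool_rot: [0.75, 0.661, 0.0, 0.0]
contact_force: [-0.4, -0.2, 0.1]
ee_pos: [0.4496, -0.1103, 0.0383]
tool_rot: [0.75, 0.661, -0.0, -0.0]
contact_force: [0.8, 0.6, 0.6]
```

```bash
python3 -m crank '-1 0 0 0.0007 0 0 0;-1 0 0 0 0 0 0'|sed -n 2,4p;  python3 -m crank '-1 0 0 0.0005 0 0 0;-1 0 0 0 0 0 0'|sed -n 2,4p;  python3 -m crank '-1 0 0 0.0004 0 0 0;-1 0 0 0 0 0 0'|sed -n 2,4p
```

```text
ee_pos: [0.4498, -0.1104, 0.0378]
tool_rot: [0.75, 0.661, 0.0, 0.0]
contact_force: [-0.5, -0.5, -0.7]
ee_pos: [0.4498, -0.1104, 0.0377]
tool_rot: [0.75, 0.661, -0.0, -0.0]
contact_force: [-1.4, 1.5, 4.9]
ee_pos: [0.4499, -0.1105, 0.0377]
tool_rot: [0.75, 0.661, -0.0, -0.0]
contact_force: [-2.7, 1.4, 7.7]
```

```bash
python3 -m crank '-1 0 0 0.0002 0 0 0;-1 0 0 0 0 0 0;-1 0 0 0 0 0 0;-1 0 0 0 0 0 0;-1 0 0 0 0 0 0;-1 0 0 0 0 0 0;-1 0 0 0 0 0 0'|sed -n 2,4p; python3 -W ignore -c "
from m import *
ends()"
```

```text
ee_pos: [0.4499, -0.1105, 0.0377]
tool_rot: [0.75, 0.661, -0.0, -0.0]
contact_force: [-4.0, 1.9, 9.7]
{('side', 'black'): [(61.89, 47), (61.99, 45), (62.68, 45)], ('side', 'red'): [(61.04, 100), (60.98, 101), (61.38, 98)], ('top', 'black'): [(nan, 0), (nan, 0), (nan, 0)], ('top', 'red'): [(60.53, 130), (60.53, 127), (60.69, 126)]}
[-4.32387381  1.48621221  9.06157534] [ 0.44993727 -0.11047001  0.03772587]
```

The ends show no rock: with either end pressed, the other stays within 1 mm. The near board is flat and the far one is bowed, which agrees with the depth profile. The straightedge can stay where it is, and I'll go for the far board.

```bash
python3 -m crank '-1 0 0 -0.005 0 0 0;-1 0 0 -0.025 0 0 0;1 0 0 -0.03 0 0 0;1 0.0233 0.0242 0 0 0 -0.038;1 0.0233 0.0242 0 0 0 0;1 0.0233 0.0242 0 0 0 0;1 0.0233 0.0242 0 0 0 0;1 0.0233 0.0242 0 0 0 0;1 0 0 0 0 0 0;1 0 0 0 0 0 0;1 0 0 0 0 0 0;1 0 0 0 0 0 0' 30;python3 -m crank '1 0 0 0 0 0 0;1 0 0 0 0 0 0;1 0 0 0 0 0 0'
python3 - <<'E'
from m import *
go([.5845,-.010,-.016],84.95)
c=cap('wrist','w5.png');P=cloud(c);X,Y,Z=P[...,0],P[...,1],P[...,2]
m=(c['range_z']>0)&(Z>.015)&(Z<.032)&(abs(X-.585)<.055)&(abs(Y)<.18)
print(rect(P,m),m.sum())
for a in (-.1,-.05,.03,.06,.09):
    s=P[m&(abs(Y-a)<.008)]
    if len(s)>20: print(a,s[:,0].min().round(4),s[:,0].max().round(4),len(s))
E
```

```text
clock: 19.08
ee_pos: [0.5804, -0.0066, 0.0964]
tool_rot: [0.738, 0.675, -0.0, -0.0]
contact_force: [-0.2, 0.4, -0.7]
gripper_width: 0.0639
gripper_force: 0.0
clock: 19.33
ee_pos: [0.5809, -0.0065, 0.0968]
tool_rot: [0.738, 0.675, 0.0, 0.0]
contact_force: [0.0, 0.5, 0.1]
gripper_width: 0.0836
gripper_force: 0.0
t 19.33 pos [ 0.5809 -0.0065  0.0968] yaw 84.9 tilt [ 0.0001 -0.    ] shift [-0.0032  0.0039  0.1128] turn -0.0008 q [-0.21  0.18  1.8  -0.    1.16 -0.12]
(array([0.5857, 0.0006]), 241, 60, 84.91, 0.0231) 17778
-0.1 0.5463 0.6071 875
-0.05 0.5504 0.6119 1004
0.03 0.5577 0.6183 1273
0.06 0.5604 0.6219 1379
0.09 0.5635 0.6244 1501
```

View pics/w5.png

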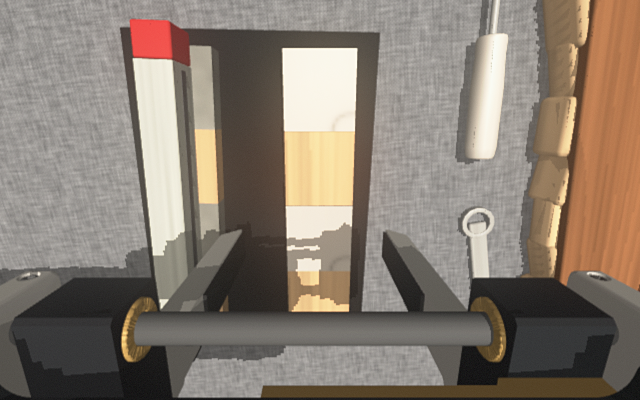

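The far board runs along columns 283–357, between the fingers and clear of the straightedge (red cap at (160,42)). I'll go down and grip it.

```bash
python3 -m crank '1 -0.003 0.004 0.02 0 0 0;1 0 0 0.025 0 0 0;1 0 0 0.025 0 0 0;1 0 0 0.02 0 0 0;1 0 0 0.014 0 0 0;1 0 0 0.008 0 0 0;1 0 0 0 0 0 0;1 0 0 0 0 0 0;-1 0 0 0 0 0 0;-1 0 0 0 0 0 0;-1 0 0 0 0 0 0;-1 0 0 0 0 0 0' 30; python3 -m crank '-1 0 0 0 0 0 0;-1 0 0 0 0 0 0;-1 0 0 0 0 0 0;-1 0 0 0 0 0 0;-1 0 0 0 0 0 0;-1 0 0 0 0 0 0'
```

```text
clock: 20.38
ee_pos: [0.5855, -0.0094, -0.0146]
tool_rot: [0.737, 0.675, 0.0, 0.001]
contact_force: [-0.5, -0.5, 1.1]
gripper_width: 0.0706
gripper_force: 0.0
clock: 20.88
ee_pos: [0.5852, -0.0093, -0.015]
tool_rot: [0.738, 0.675, 0.0, 0.0]
contact_force: [-1.2, 1.0, 3.3]
gripper_width: 0.0597
gripper_force: 30.0
```

```bash
python3 -m crank '-1 0 0 -0.01 0 0 0;-1 0 0 -0.025 0 0 0;-1 0 0 -0.03 0 0 0;-1 0 0 -0.025 0 0 0;-1 0 0 0 0 0 0;-1 0 0 0 0 0 0'|sed -n '2,6p';python3 -m crank '-1 0.0331 -0.0108 0 0 0 0;-1 0.0331 -0.0108 0 0 0 0;-1 0.0331 -0.0108 0 0 0 0;-1 0.0331 -0.0108 0 0 0 0;-1 0.0331 -0.0108 0 0 0 0;-1 0.0331 -0.0108 0 0 0 0;-1 0.0331 -0.0108 0 0 0 0;-1 0.0331 -0.0108 0 0 0 0;-1 0.0331 -0.0108 0 0 0 0;-1 0.0331 -0.0108 0 0 0 0;-1 0 0 0 0 0 0'|sed -n 2,6p; python3 -m crank '-1 0 0 0 0 0 0.1115;-1 0 0 0 0 0 0.1115;-1 0 0 0 0 0 0.1115;-1 0 0 0 0 0 0.1115;-1 0 0 0 0 0 0.1115;-1 0 0 0 0 0 0.1115;-1 0 0 0 0 0 0.1115;-1 0 0 0 0 0 0.1115;-1 0 0 0 0 0 0.1115;-1 0 0 0 0 0 0.1115;-1 0 0 0 0 0 0.1115;-1 0 0 0 0 0 0.1115'|sed -n 2,6p;python3 -m crank '-1 0 0 0 0 0 0;-1 0 0 0 0 0 0;-1 0 0 0 0 0 0'|sed -n 2,6p
python3 - <<'E'
from m import *
go([.507,.330,-.010],8.2)
c=cap('side','s6.png');P=cloud(c);X,Y,Z=P[...,0],P[...,1],P[...,2];b=c['color'].astype(int)
ok=c['range_z']>0
m=ok&(Z>.085)&(Z<.13)&(abs(X-.507)<.15)&(abs(Y-.33)<.07)&(b[...,2]>120)
print('board',rect(P,m),m.sum())
c=cap('wrist','w6.png');P=cloud(c);X,Y,Z=P[...,0],P[...,1],P[...,2];b=c['color'].astype(int);ok=c['range_z']>0
red=ok&(b[...,2]>110)&(b[...,1]<70)&(b[...,0]<70)&(Z>.026)&(Z<.034)&(abs(Y-.33)<.1)
a=np.radians(8.2);u=(X-.507)*np.cos(a)+(Y-.33)*np.sin(a);w=-(X-.507)*np.sin(a)+(Y-.33)*np.cos(a)
print('rim w',np.percentile(w[red],[0.5,99.5]),'u',np.percentile(u[red],[.5,99.5]))
bd=ok&(Z>.1)&(Z<.125)&(abs(w)<.045)&(u>.05)&(u<.14); print('board w',np.percentile(w[bd],[1,99]),'u max',np.percentile(u[bd],99.5),bd.sum())
E
```

```text
ee_pos: [0.5859, -0.0095, 0.076]
tool_rot: [0.737, 0.675, 0.001, 0.001]
contact_force: [0.4, -0.5, -2.6]
gripper_width: 0.0594
gripper_force: 30.0
ee_pos: [0.5029, 0.334, 0.072]
tool_rot: [0.736, 0.677, -0.002, -0.002]
contact_force: [-0.3, 0.2, -2.0]
gripper_width: 0.0599
gripper_force: 30.0
ee_pos: [0.505, 0.3286, 0.072]
tool_rot: [0.998, 0.069, -0.002, 0.001]
contact_force: [0.6, -0.1, -2.1]
gripper_width: 0.0597
gripper_force: 30.0
ee_pos: [0.5058, 0.3293, 0.0734]
tool_rot: [0.997, 0.073, -0.001, 0.0]
contact_force: [-0.6, -0.4, -1.9]
gripper_width: 0.0597
gripper_force: 30.0
t 23.55 pos [0.5058 0.3293 0.0734] yaw 8.41 tilt [-0.002  -0.0009] shift [ 0.0015 -0.0006  0.0834] turn 0.0037 q [ 0.39  0.26  1.75 -0.    1.13  1.81]
board (array([0.5066, 0.3284]), 261, 64, 8.41, 0.1131) 2596
rim w [-0.05752453  0.06184601] u [-0.15910264  0.14913962]
board w [-0.02986933  0.02892837] u max 0.12466586448352718 20082
```

```bash
python3 -m crank '-1 0.001 -0.002 0.02 0 0 0;-1 0 0 0.025 0 0 0;-1 0 0 0.018 0 0 0;-1 0 0 0.01 0 0 0;-1 0 0 0.007 0 0 0;-1 0 0 0.003 0 0 0;-1 0 0 0 0 0 0;-1 0 0 0 0 0 0'|sed -n 2,6p;python3 -m crank '-1 0 0 0.001 0 0 0;-1 0 0 0.001 0 0 0;-1 0 0 0 0 0 0'|sed -n 2,4p;python3 -m crank '-1 0 0 0.001 0 0 0;-1 0 0 0 0 0 0'|sed -n 2,4p
```

```text
ee_pos: [0.5081, 0.3324, -0.0073]
tool_rot: [0.997, 0.072, 0.001, -0.0]
contact_force: [1.2, -0.0, -1.5]
gripper_width: 0.0596
gripper_force: 30.0
ee_pos: [0.5075, 0.3322, -0.0098]
tool_rot: [0.997, 0.072, 0.0, -0.0]
contact_force: [0.3, -0.7, -1.9]
ee_pos: [0.5072, 0.332, -0.0113]
tool_rot: [0.997, 0.072, 0.0, -0.0]
contact_force: [-0.0, 0.1, -2.0]
```

```bash
python3 -m crank '-1 0 0 0.001 0 0 0;-1 0 0 0 0 0 0'|sed -n 2,4p;python3 -m crank '-1 0 0 0.001 0 0 0;-1 0 0 0 0 0 0'|sed -n 2,4p;python3 -m crank '-1 0 0 0.0006 0 0 0;-1 0 0 0 0 0 0'|sed -n 2,4p
```

```text
ee_pos: [0.5071, 0.332, -0.0125]
tool_rot: [0.997, 0.072, -0.0, 0.0]
contact_force: [-0.1, -0.6, -0.7]
ee_pos: [0.5071, 0.332, -0.0136]
tool_rot: [0.997, 0.072, -0.0, 0.0]
contact_force: [0.7, 0.1, -1.5]
ee_pos: [0.5072, 0.3321, -0.0139]
tool_rot: [0.997, 0.072, 0.0, -0.0]
contact_force: [-0.2, 0.2, -1.4]
```

```bash
python3 -m crank '-1 0 0 0.0006 0 0 0;-1 0 0 0 0 0 0;0.53 0 0 0 0 0 0;0.53 0 0 0 0 0 0;0.53 0 0 0 0 0 0;0.53 0 0 0 0 0 0;0.53 0 0 0 0 0 0;0.53 0 0 0 0 0 0;0.53 0 0 0 0 0 0'|sed -n 2,6p;python3 -m crank '0.53 0 0 -0.005 0 0 0;0.53 0 0 -0.015 0 0 0;0.53 0 0 -0.03 0 0 0;0.53 0 0 -0.03 0 0 0;0.53 0 0 -0.03 0 0 0;0.53 0 0 -0.03 0 0 0;0.53 0 0 0 0 0 0;0.53 0 0 0 0 0 0;0.53 0 0 0 0 0 0;0.53 0 0 0 0 0 0'|sed -n 2,6p
python3 - <<'E'
from m import *
for n in ('side','top'):
    c=cap(n,n+'7.png');P=cloud(c);X,Y,Z=P[...,0],P[...,1],P[...,2];b=c['color'].astype(int);ok=c['range_z']>0
    m=ok&(Z>.016)&(Z<.034)&(b[...,1]>90)&(abs(X-.507)<.16)&(abs(Y-.33)<.08);r=rect(P,m);print(n,'bowed',r,m.sum())
    print('  ',[round(1000*float(np.median(Z[m&(abs(X-x)<.012)])),1) for x in (.39,.43,.47,.54,.58,.62)])
    m=ok&(Z>.05)&(Z<.066)&(X>.38)&(X<.53)&(abs(Y)<.2);print(' edge',rect(P,m))
    m=ok&(Z>.018)&(Z<.03)&(X>.38)&(X<.53)&(abs(Y)<.15);print(' flat',rect(P,m),m.sum())
print(robot.get_state()['qvel'].round(3))
E
```

```text
ee_pos: [0.5072, 0.332, -0.0146]
tool_rot: [0.997, 0.072, 0.0, 0.0]
contact_force: [0.1, -0.5, 0.0]
gripper_width: 0.0717
gripper_force: 0.0
ee_pos: [0.506, 0.3315, 0.1236]
tool_rot: [0.997, 0.072, -0.002, 0.001]
contact_force: [-0.6, 0.6, 0.0]
gripper_width: 0.072
gripper_force: 0.0
side bowed (array([0.5102, 0.3169]), 263, 93, 8.47, 0.0257) 3706
   [24.8, 25.6, 26.3, 26.4, 25.6, 24.8]
 edge (array([0.4639, 0.0028]), 283, 31, 83.06, 0.0607)
 flat (array([0.4639, 0.0026]), 282, 61, 82.49, 0.0251) 769
top bowed (array([0.5081, 0.3456]), 312, 93, 7.8, 0.0252) 2499
   [24.5, 24.9, 25.9, 25.6, 24.9, 24.1]
 edge (array([0.4622, 0.0017]), 280, 28, 82.8, 0.0607)
 flat (array([0.463 , 0.0025]), 260, 60, 82.86, 0.0247) 1434
[ 0.001 -0.003 -0.007 -0.001  0.    -0.   ]
```

View pics/side7.png

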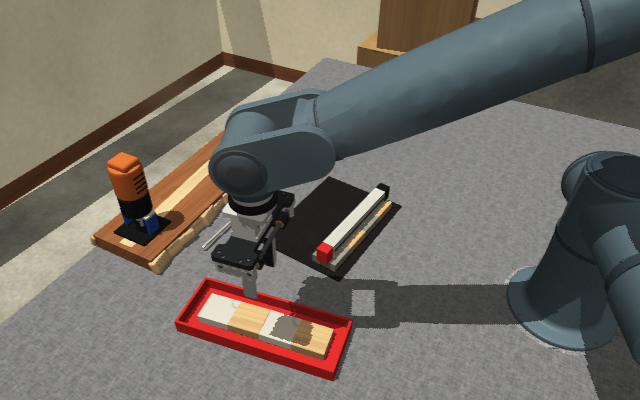

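The bowed board lies flat in the tray, from (198,305) to (333,345). The straightedge rests level on the flat board, with its red cap at (324,253), and the gripper is clear of everything.

```bash
python3 -c "
from workcell import robot
print(robot.finish_job())"
```

```text
the job is handed in; nothing more can be done
None
```

I checked the near board with the straightedge and it did not rock, so the far board is the bowed one. It now lies flat in the red tray, the straightedge is level on the flat board, and the job is handed in; no verdict came back.

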